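# Turn a footed plate over on the turn-up stop

### The arm

A 6-joint arm with a two-finger parallel gripper is mounted at the origin on the work surface. World frame = base frame: x ahead of the robot, y to its left, z up, the work surface at z = 0. Lengths are in m, angles in rad, forces in N, time in s.
With the tool pointing down it reaches from about 0.225 to 0.875 m from the base axis. Payload 3.4 kg.
Tool frame: the origin (TCP) lies on the centre line of the jaws, within the pads' length; the fingertips stand 17 mm ahead of it and the grasp point (between the pads) lies 2 mm behind it (manip.finger_overhang is the distance from the TCP to the fingertips, in m); y points along the fingers, x is the direction in which the jaws open and shut, and the axes are right-handed (so a half turn about y gives the same grasp; the last joint's range is limited). The gripper opens to 85 mm and grips with 20 to 120 N. Pads are 22 mm wide; open, the fingers measure 114 mm over their backs; the gripper's body (76 mm by 85 mm) begins 54 mm behind the grasp point. The pads swing forward as they close: fully open they stand 13 mm farther back than shut.
Start: joints at [-1.306, 0.276, 1.505, -0, 1.361, -0.121], TCP at [0.216, -0.533, 0.248] pointing down, gripper open.
Joint ranges: [-2.89, 2.89], [-0.75, 2.08], [0.22, 2.7], [-1.18, 4.32], [0.11, 2.71], [-2.7, 2.7]. Speed limits (rad/s): [2.57, 2.57, 3.14, 3.14, 3.14, 3.14].

### API

Orientations are given as a unit quaternion [w, x, y, z].
In Python, from rig import manip gives the robot as it stands.
- The arm moves only by the tool arm_command, never from a script. Its argument "commands" is a list of rows, each a list of 3 entries, a list of its own where there are three numbers: the finger opening in cm, from 0 to 8.54, then the shift along the world's x, y, z in cm, then the turn about the world's z in rad. A call has 1 to 12 rows; each row shifts and turns the commanded pose from where the row before left it; what a row does not reach is not made up. A row lasts 1/10 s, in which the tool goes at most 50 mm and 8.59 degrees, less where a joint would pass 70% of its speed; a pose out of reach is approached as far as the arm can. A call with a gripper value outside its range is refused whole. The fingers move at their own pace and stop on an object; "grip_force" is the grip in N (left out, the last holds). Time passes only in rows, so rows that do not move let the fingers close. It gives the time, the measured TCP pose, the force and the opening at its end, in the units of the state.
- manip.get_state(): the state, without advancing time (a new reading comes with each control period).
- manip.get_image(name): name is "scene" or "top" or "wrist"; returns a dict with "pixels" (480x640x3 uint8, red, green, blue), "range_z" (480x640 float32, m along the optical axis (not along the pixel's ray), 0 where there is no reading), "intrinsics" (3x3 intrinsics, pixels), "R" (3x3) and "t" (3): a world point X has camera coordinates R X + t. Camera axes: x right, y down, z forward; pixel columns grow to the right and rows downward; lengths in m; the calibration is good to about 2 mm. A picture is of the moment at which its call begins.
- manip.sign_off(): hands the job in, once; it reports no verdict.
The state is a dict: "clock": time; "qpos": joint angles; "qd": joint speeds; "effort": joint torques, N m; "position": TCP position; "ee_rot": TCP orientation; "contact_force": force on the tool from outside, world axes, zero at the start; "moment": the same for the moment, N m; "width": finger opening in m.
Only numpy, scipy, OpenCV 4.12 (cv2) and the standard library are available. Lean on these libraries where they do the work, as an engineer would, in place of code of your own. Each camera call takes 0.05 s, during which the arm holds its last target.

### The job

Turn the bare steel plate over so that its four feet point up: push it along the bench against the curved stop until it rides up and stands leaning on the stop, then push its top edge back from behind the stop so that it tips over and lies flat on the bench in front of the stop. Only push with the fingers; never lift the plate clear or carry it, and leave the other parts lying around where they are.

Things in the scene. Friction and masses are not known exactly. Their poses are not given: they have to be found in the camera images.
- plate: Steel plate 130 (its x) x 150 (its y) x 4 mm, 0.32 to 0.52 kg, on four round feet 14 mm wide, 8 mm high, centred 52 (x) and 60 mm (y) from its middle. Origin at the slab's centre: 10 mm above the bench on its feet, 2 mm when turned over. Its z axis points away from the feet, up at the start. At the start its x points roughly to the stop and it lies free before it.
- stop: Fixed stop of rolled steel sheet, 180 mm wide (its y). Origin on the bench, middle of the foot line where the sheet leaves the bench; x is level, away from the robot, the way to push. The sheet curves up ever steeper, from 36 degrees at the foot to 76 at its top edge, which is at x = 51, 72 mm above the bench. 4 mm thick. Behind: ribs up to 42 mm high and a base strip, to x = 86.
- near_edge (a point): Middle of the plate's -x edge (150 mm long), nearest the robot at the start: the edge to push. Pushed slowly to about the stop's foot line, the plate leans on the stop at about 50 to 60 degrees, this edge on the bench, and stays leaning when the fingers leave.
- far_edge (a point): Middle of the plate's +x edge, which rides up the stop. As the plate leans it is the top edge, about 105 mm above the bench, some 30 mm over the stop's top edge: pushed back from there past upright, the plate falls over towards the robot.
- stop_edge (a point): Middle of the stop's top edge, 72 mm above the bench, 51 mm in x from the stop's origin.
- angle_bracket: Bystander: loose steel angle bracket, 40 mm wide, legs 50 and 45 mm, standing to the left of the plate. Origin under its lying leg.
- channel_bracket: Bystander: loose steel U-bracket, 45 by 40 mm, 35 mm high, to the right of the plate. Origin at the centre of its underside.
- flat_bar: Bystander: loose flat steel bar, 60 by 30 by 6 mm, just off the left end of the stop. Origin at the centre of its underside.
- jar: Bystander: clear plastic jar, 90 mm in diameter, 150 mm high, on the left of the bench. Origin at the centre of its underside.
- tape_measure: Bystander: yellow tape measure, 70 by 40 by 60 mm high, on the right of the bench. Origin at the centre of its underside.
- screwdriver: Bystander: screwdriver lying on the right of the bench.
Mind the look-alikes: they are no part of the job. Several things look just like the plate: the one meant starts nearest to the robot's base. Of the things that look like the stop, the larger one is meant.

How it is judged:
On the way:
1. the plate stands tipped up by more than 40 degrees, leaning against the stop (angle between plate's own z axis and vertical between 0.7 and 1.57 rad and contact force between plate and stop above 0.05 N), for 0.2 s.
At the end, for the whole second after the job is handed in: The plate lies at rest flat on the bench, feet up (within 5 degrees), its centre 20 to 220 mm in front of the stop's foot line and within 100 mm of the stop's middle (angle between plate's own z axis and vertical above 3.05 rad and height (world z) of plate below 0.006 m and x of plate in the frame of stop between -0.22 and -0.02 m and y of plate in the frame of stop between -0.1 and 0.1 m and linear speed of plate below 0.01 m/s); the robot touches nothing.
It fails at once if the plate was lifted clear: both its near and far edges more than 40 mm above the bench (height (world z) of each of near_edge, far_edge above 0.04 m).
It fails at once if another part was moved by more than 15 mm (distance of any of angle_bracket, channel_bracket, flat_bar, jar, tape_measure, screwdriver from where it was at the start of the episode above 0.015 m).
It also fails if it takes over 50 s, if anything falls off the work surface, if the arm or the gripper's body presses on something with over 40 N, if the wrist force passes 120 N, or if a joint passes its speed limit or range.

## Working session

There is one attempt and no reset: what is moved stays moved. The work goes in short steps, Python scripts to look and compute and a tool call to move; the robot and the scene stay as the last step left them, time stands still between calls to the robot, and variables do not carry over. Pictures are saved under pics/ and viewed, and the job is handed in when it is done.

Besides the shell and the picture viewer there is one more tool, called as a command line: name --argument value ..., lists and objects as JSON in quotes. arm_command: Moves the arm, as the interface text tells. Its arguments: {"type":"object","properties":{"commands":{"type":"array"},"grip_force":{"type":"number"}},"required":["commands"]}

```bash
mkdir -p pics; ls; cat > h.py <<'E'
import numpy as np, cv2
from rig import manip
def snap(name,fn=None):
    d=manip.get_image(name)
    if fn: cv2.imwrite('pics/'+fn,cv2.cvtColor(d['pixels'],cv2.COLOR_RGB2BGR))
    return d
def cloud(d):
    z=d['range_z'];K=d['intrinsics'];v,u=np.mgrid[:480,:640]
    c=np.stack([(u-K[0,2])/K[0,0]*z,(v-K[1,2])/K[1,1]*z,z],-1)
    w=(c-d['t'])@d['R']; w[z==0]=np.nan
    return w
E
python3 - <<'E'
from h import *
print(manip.get_state())
for n in('scene','top'):
    d=snap(n,n+'1.png'); np.savez(n+'1.npz',**d)
E
```

```text
pics
{'clock': 0.0, 'qpos': array([-1.30598160e+00,  2.76606742e-01,  1.50614427e+00,  3.83688291e-05,
        1.36066791e+00, -1.20983395e-01]), 'qd': array([-0.00055368, -0.00081521, -0.00105637, -0.00107524, -0.00015858,
       -0.001092  ]), 'effort': array([-1.91694409e-03, -4.16776836e+01, -2.45808291e+01, -2.07864309e-04,
        1.10605647e-02, -6.34641779e-06]), 'position': array([ 0.21625878, -0.53225437,  0.24742853]), 'ee_rot': array([ 0.58700957, -0.58614435,  0.39535551, -0.39439649]), 'contact_force': array([-0.43184707,  0.20265702,  1.00999735]), 'moment': array([-0.00540835, -0.00629716,  0.04713184]), 'width': 0.08542729792093047}
```

View pics/scene1.png

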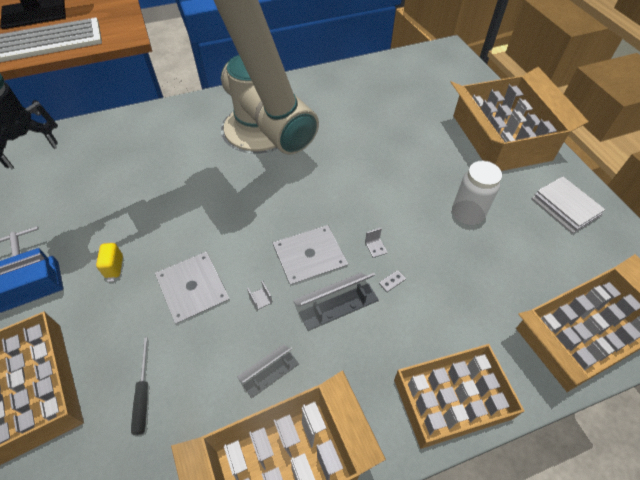

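View pics/top1.png

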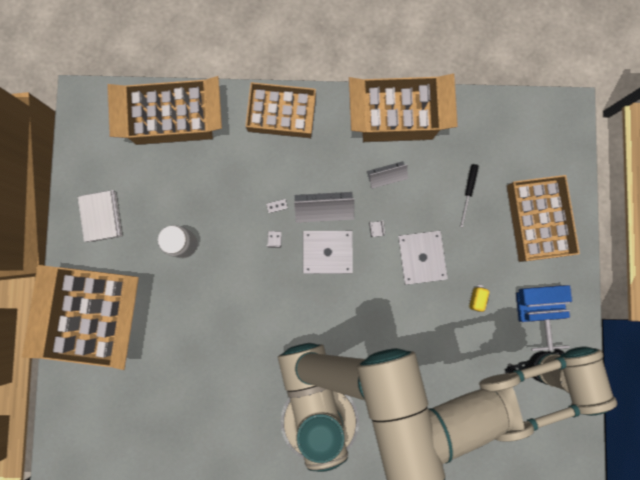

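In the top view, three things could be taken for the plate: the plates at (328,252) and (423,257), and the stack at (100,215). The stop could be the large one at (325,206) or the small one at (387,174). I choose the plate at (328,252), which is nearest the base, and the large stop at (325,206). Next I measure them and check with a close crop.

```bash
python3 - <<'E'
from h import *
d=dict(np.load('top1.npz')); w=cloud(d); p=d['pixels']
for n,(u,v) in dict(A=(328,252),B=(423,257),stack=(100,215),stop=(325,206),small=(387,174)).items():
    print(n,w[v,u].round(3),np.hypot(*w[v,u][:2]).round(3))
print('bench',w[275:290,250:300,2].mean(), np.median(w[280:300,200:300,2]))
hsv=cv2.cvtColor(p,cv2.COLOR_RGB2HSV)
g=p[...].astype(float)
print(p[240,310],p[275,280],p[206,325])
m=(p.min(-1)>150).astype(np.uint8)
n,l,s,c=cv2.connectedComponentsWithStats(m)
for i in range(1,n):
    if s[i,4]>30 and 150<c[i][1]<320: 
        X=w[l==i]; X=X[~np.isnan(X[:,0])]
        r=cv2.minAreaRect((X[:,:2]*1000).astype(np.float32)); print(c[i].round(0),s[i,4],'z',np.median(X[:,2]).round(3),r)
# height map over stop
for n2 in ('top','scene'):
    d=dict(np.load(n2+'1.npz')); w=cloud(d)
    k=(w[...,2]>0.012)&(w[...,0]>0.4)&(w[...,0]<0.75)&(abs(w[...,1])<0.2)&(w[...,2]<.12)
    print(n2,k.sum())
    X=w[k]
    top=X[X[:,2]>X[:,2].max()-.012]; 
    for lo in (.012,.025,.04,.055,.065):
        T=X[(X[:,2]>lo)&(X[:,2]<lo+.012)&(X[:,1]>-.08)&(X[:,1]<.11)]
        if len(T): print(lo,len(T),T.min(0).round(3),T.max(0).round(3),np.median(T,0).round(3))
d=dict(np.load('top1.npz'))['pixels']
cv2.imwrite('pics/crop1.png',cv2.cvtColor(cv2.resize(d[150:300,240:450],None,fx=3.6,fy=3.6,interpolation=2),cv2.COLOR_RGB2BGR))
E
```

```text
A [ 0.504 -0.017  0.014] 0.504
B [ 0.495 -0.307  0.008] 0.583
stack [0.601 0.677 0.027] 0.905
stop [ 0.641 -0.004  0.04 ] 0.641
small [ 0.746 -0.193  0.028] 0.771
bench nan nan
[193 185 188] [139 140 135] [119 114 115]
[602. 156.] 785 z -0.749 ((995.6964721679688, -1235.2034912109375), (505.4141540527344, 61.20051193237305), 0.24554647505283356)
[538. 190.] 65 z 0.055 ((703.1466064453125, -645.6609497070312), (29.059432983398438, 24.906352996826172), 12.20584774017334)
[552. 188.] 56 z 0.05 ((710.11279296875, -690.0559692382812), (24.289878845214844, 26.07988166809082), 89.7962417602539)
[523. 191.] 79 z 0.059 ((696.0073852539062, -600.91015625), (30.300058364868164, 26.675064086914062), 13.71275520324707)
[ 98. 216.] 1672 z 0.029 ((601.9806518554688, 688.4652099609375), (151.948486328125, 124.94938659667969), 11.306570053100586)
[555. 202.] 75 z 0.055 ((671.650634765625, -695.9286499023438), (30.26565933227539, 39.245643615722656), 88.55259704589844)
[276. 206.] 170 z 0.005 ((644.604248046875, 144.81863403320312), (31.045503616333008, 61.41519546508789), 15.42703914642334)
[541. 204
[... 2910 characters left out ...]
024] [ 0.524 -0.007  0.015]
0.025 203 [ 0.46  -0.078  0.025] [0.686 0.086 0.037] [ 0.632 -0.005  0.03 ]
0.04 173 [ 0.629 -0.08   0.04 ] [0.685 0.086 0.052] [0.643 0.011 0.046]
0.055 123 [ 0.635 -0.079  0.055] [0.661 0.086 0.067] [0.649 0.005 0.061]
0.065 122 [ 0.642 -0.078  0.065] [0.662 0.086 0.077] [0.652 0.008 0.07 ]
scene 2107
0.012 1222 [ 0.441 -0.08   0.012] [0.688 0.089 0.024] [ 0.523 -0.006  0.013]
0.025 56 [ 0.623 -0.064  0.025] [0.688 0.084 0.037] [0.666 0.053 0.031]
0.04 75 [ 0.641 -0.068  0.04 ] [0.686 0.088 0.052] [ 0.662 -0.001  0.042]
0.055 61 [ 0.647 -0.08   0.055] [0.662 0.09  0.067] [0.655 0.002 0.063]
0.065 183 [ 0.647 -0.08   0.065] [0.664 0.091 0.074] [0.656 0.003 0.071]
```

View pics/crop1.png

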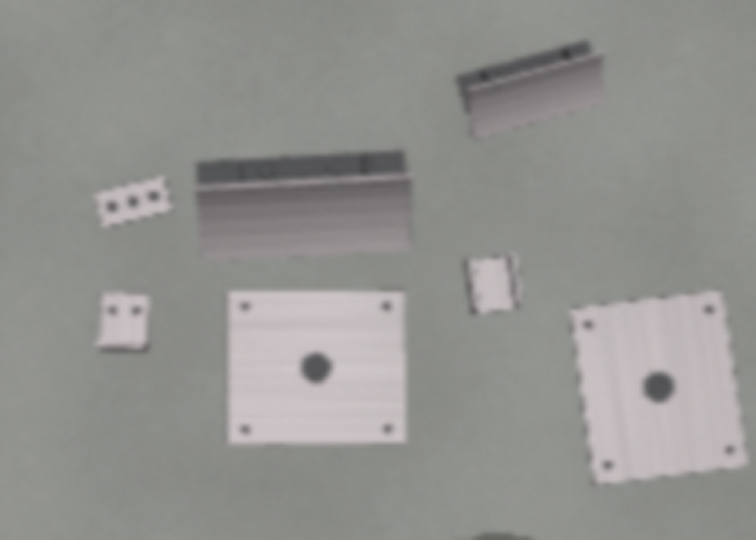

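```bash
python3 - <<'E'
from h import *
for n in ('top','scene'):
    d=dict(np.load(n+'1.npz')); p=d['pixels'];w=cloud(d);K=d['intrinsics'];R=d['R'];t=d['t']
    def at(uv,z):
        uv=np.atleast_2d(uv).astype(float); r=np.c_[(uv[:,0]-K[0,2])/K[0,0],(uv[:,1]-K[1,2])/K[1,1],np.ones(len(uv))]@R
        C=-R.T@t; return C+r*((z-C[2])/r[:,2])[:,None]
    m=(p.min(-1)>150).astype(np.uint8)
    k,l,s,c=cv2.connectedComponentsWithStats(m)
    u0=(R@[0.507,-.035,.012]+t); u0=(K@u0/u0[2])[:2].round().astype(int)
    i=l[u0[1],u0[0]]; cs,_=cv2.findContours((l==i).astype(np.uint8),0,1)
    q=max(cs,key=len)[:,0]; X=at(q,.012)
    print(n,'plate',cv2.minAreaRect((X[:,:2]*1000).astype(np.float32)))
    # stop top edge band from depth
    T=w[(w[...,2]>.066)&(w[...,2]<.08)&(abs(w[...,1])<.12)&(w[...,0]>.6)&(w[...,0]<.7)]
    f=np.polyfit(T[:,1],T[:,0],1); print('edge x=',f,'yaw',np.degrees(-f[0]),T[:,1].min(),T[:,1].max())
    S=w[(w[...,2]>.005)&(abs(w[...,1])<.12)&(w[...,0]>.585)&(w[...,0]<.7)&(w[...,1]<.1)]
    print('stop y',np.percentile(S[:,1],[1,99]),'x',np.percentile(S[:,0],[1,99]))
E
```

```text
top plate ((505.9099426269531, -15.493545532226562), (131.27499389648438, 149.8382110595703), 1.2542078495025635)
edge x= [-0.07889199  0.65264417] yaw 4.520178040272701 -0.09004278429565267 0.08550684915314216
stop y [-0.11113407  0.09226395] x [0.58906133 0.69511824]
scene plate ((338.06976318359375, 121.98486328125), (1190.5440673828125, 1219.1048583984375), 82.23699188232422)
edge x= [-0.08122692  0.65588979] yaw 4.653959636909601 -0.08802757489053428 0.09130193580838873
stop y [-0.08823418  0.08822014] x [0.60682856 0.69120391]
```

```bash
python3 - <<'E'
from h import *
from scipy.spatial.transform import Rotation as Ro
s=manip.get_state(); q=s['ee_rot']
M=Ro.from_quat(np.r_[q[1:],q[0]]).as_matrix(); print(M.round(3), manip.finger_overhang, s['clock'])
print('jaw yaw deg',np.degrees(np.arctan2(M[1,0],M[0,0])))
a=np.radians(4.6); ex=np.array([np.cos(a),np.sin(a)]); ey=np.array([-ex[1],ex[0]])
S=np.array([.655,.001])-.051*ex; P=np.array([.506,-.0155]); print('S',S,'plate in S',(P-S)@ex,(P-S)@ey)
b=np.radians(1.25);near=P-.065*np.array([np.cos(b),np.sin(b)]);print('near',near)
E
```

```text
[[ 0.376 -0.     0.927]
 [-0.927  0.002  0.376]
 [-0.002 -1.     0.   ]] 0.017 0.1
jaw yaw deg -67.89607804224934
S [ 0.60416428 -0.00309015] plate in S -0.09884333514140704 -0.004497211769528096
near [ 0.44101547 -0.01691797]
```

arm_command --commands '[[8.5, [1.6, 4.2, 0], -0.0255], [8.5, [1.6, 4.2, 0], -0.0255], [8.5, [1.6, 4.2, 0], -0.0255], [8.5, [1.6, 4.2, 0], -0.0255], [8.5, [1.6, 4.2, 0], -0.0255], [8.5, [1.6, 4.2, 0], -0.0255], [8.5, [1.6, 4.2, -1], -0.0255], [8.5, [1.6, 4.2, -2], -0.0255], [8.5, [1.6, 4.2, -2], -0.0255], [8.5, [1.6, 4.2, -2], -0.0255], [8.5, [1.6, 4.2, -2], -0.0255], [8.5, [1, 4.2, -2], -0.0255]]'

```text
clock: 1.3
position: [0.4032, -0.027, 0.1377]
ee_rot: [0.52, -0.519, 0.479, -0.48]
contact_force: [0.2, -1.1, -0.2]
width: 0.0849
```

```bash
python3 - <<'E'
from h import *
from scipy.spatial.transform import Rotation as Ro
d=snap('wrist','w1.png')
s=manip.get_state(); q=s['ee_rot']
M=Ro.from_quat(np.r_[q[1:],q[0]]).as_matrix();print(s['position'],'jaw yaw deg',np.degrees(np.arctan2(M[1,0],M[0,0])))
E
```

```text
[ 0.40114618 -0.02061322  0.13491752] jaw yaw deg -85.36042409800697
```

View pics/w1.png

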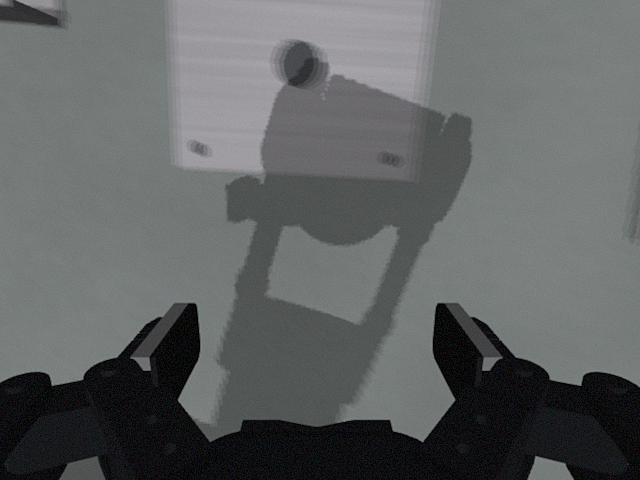

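arm_command --commands '[[8.5, [0, 0.1, -3], 0], [8.5, [0, 0.1, -3], 0], [8.5, [0, 0.1, -3], 0], [8.5, [0, 0, -1], 0], [8.5, [0, 0, 0], 0], [8.5, [0, 0, 0], 0]]'

```text
clock: 1.95
position: [0.4025, -0.026, 0.0385]
ee_rot: [-0.519, 0.52, -0.48, 0.48]
contact_force: [0.4, 0.1, 0.1]
width: 0.0851
```

```bash
python3 - <<'E'
from h import *
d=snap('wrist','w2.png'); w=cloud(d)
s=manip.get_state();print(s['position'],s['contact_force'])
p=d['pixels'];m=(p.min(-1)>130)&(w[...,2]<.02)&(w[...,2]>.004)
ok=m&np.isfinite(w[...,0]);X=w[ok];print(len(X),X.min(0),X.max(0))
for y in np.arange(-.1,.08,.02):
    T=X[abs(X[:,1]-y)<.01]
    if len(T): print(round(y,2),np.percentile(T[:,0],[.5]))
# finger tip depth
F=w[(w[...,2]<.08)&(w[...,2]>-.02)&(p.max(-1)<60)];print(F.min(0),np.percentile(F[:,2],[1,5,20]))
d=snap('scene','s2.png')
E
```

```text
[ 0.40296633 -0.02607303  0.03887586] [-0.13962136  0.00534503 -0.60517365]
46576 [ 0.43927652 -0.08903245  0.00797116] [0.51770508 0.06225299 0.01395198]
-0.08 [0.47629827]
-0.06 [0.48117309]
-0.04 [0.48533358]
-0.02 [0.48288758]
0.0 [0.48114274]
0.02 [0.44090857]
0.04 [0.44026782]
0.06 [0.43996687]
[ 0.28638234 -0.1604964  -0.0022395 ] [-0.00075145  0.01163005  0.0441562 ]
```

View pics/w2.png

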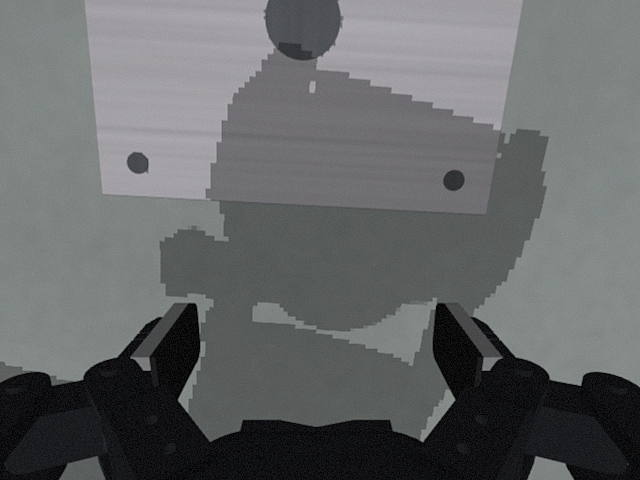

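View pics/s2.png

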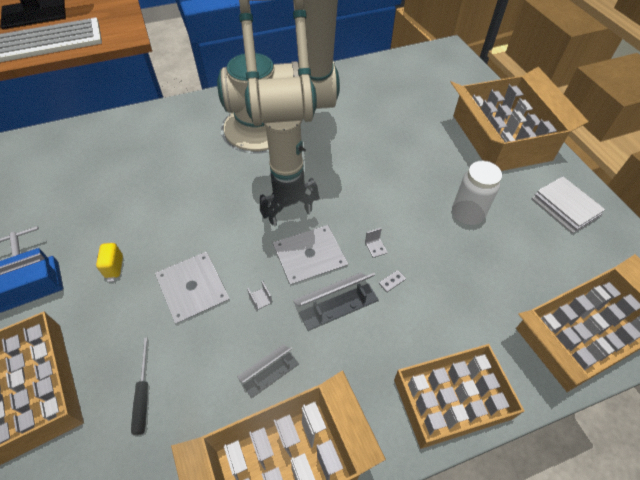

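arm_command --commands '[[8.5, [0, 0.4, -0.8], 0], [8.5, [0, 0, -0.4], 0], [8.5, [0, 0, 0], 0], [8.5, [0, 0, 0], 0]]'

```text
clock: 2.45
position: [0.4023, -0.0217, 0.0263]
ee_rot: [-0.52, 0.52, -0.48, 0.48]
contact_force: [0.1, 0.3, 1.1]
width: 0.0849
```

```bash
python3 - <<'E'
from h import *
d=snap('scene'); 
cv2.imwrite('pics/s3.png',cv2.cvtColor(cv2.resize(d['pixels'][160:280,220:380],None,fx=5,fy=5),cv2.COLOR_RGB2BGR))
s=manip.get_state();print(s['position'],s['contact_force'])
w=cloud(d);F=w[(w[...,2]<.1)&(w[...,2]>-.02)&(d['pixels'].max(-1)<60)&(abs(w[...,0]-.4)<.06)&(abs(w[...,1])<.12)]
print(F.min(0),np.percentile(F[:,2],[1,5]))
E
```

```text
[ 0.4023934  -0.02175097  0.02635122] [ 0.23055036 -0.37280023 -0.74483187]
[ 0.38866854 -0.09440408  0.03769067] [0.04329675 0.05460778]
```

View pics/s3.png

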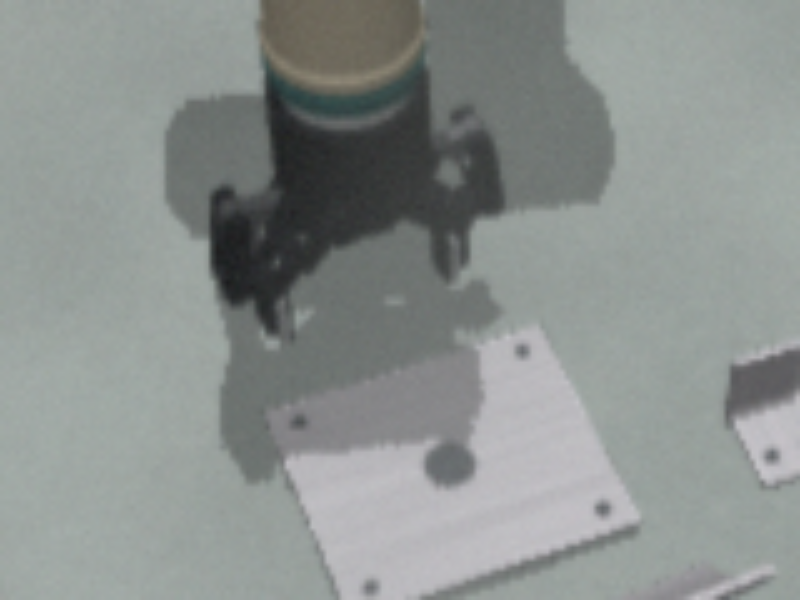

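arm_command --commands '[[8.5, [0, 0, -0.4], 0], [8.5, [0, 0, -0.3], 0], [8.5, [0, 0, 0], 0]]'

```text
clock: 2.8
position: [0.402, -0.0217, 0.0189]
ee_rot: [-0.519, 0.52, -0.48, 0.479]
contact_force: [0.1, -0.8, 0.4]
width: 0.0851
```

arm_command --commands '[[8.5, [0, 0, -0.3], 0], [8.5, [0, 0, -0.2], 0], [8.5, [0, 0, 0], 0]]'

```text
clock: 3.1
position: [0.4022, -0.0217, 0.014]
ee_rot: [-0.519, 0.52, -0.48, 0.479]
contact_force: [0.1, -0.2, -0.9]
width: 0.0848
```

arm_command --commands '[[8.5, [0, 0, -0.2], 0], [8.5, [0, 0, -0.1], 0], [8.5, [0, 0, 0], 0]]'

```text
clock: 3.4
position: [0.4023, -0.0218, 0.0112]
ee_rot: [-0.519, 0.52, -0.48, 0.48]
contact_force: [0.4, -0.4, 0.2]
width: 0.0853
```

arm_command --commands '[[8.5, [0, 0, -0.2], 0], [8.5, [0, 0, 0], 0]]'

```text
clock: 3.6
position: [0.4023, -0.0217, 0.0092]
ee_rot: [-0.519, 0.52, -0.48, 0.48]
contact_force: [-0.6, 0.3, 0.2]
width: 0.0847
```

arm_command --commands '[[8.5, [0, 0, -0.2], 0], [8.5, [0, 0, 0], 0]]'

```text
clock: 3.8
position: [0.4023, -0.0217, 0.0071]
ee_rot: [-0.519, 0.52, -0.48, 0.48]
contact_force: [-0.4, 0.1, 0.2]
width: 0.085
```

arm_command --commands '[[8.5, [0, 0, -0.2], 0], [8.5, [0, 0, 0], 0]]'

```text
clock: 4.0
position: [0.4022, -0.0217, 0.0051]
ee_rot: [-0.519, 0.52, -0.48, 0.48]
contact_force: [0.0, -0.1, -0.7]
width: 0.0845
```

arm_command --commands '[[8.5, [0, 0, -0.1], 0], [8.5, [0, 0, 0], 0]]'

```text
clock: 4.2
position: [0.4023, -0.0218, 0.0042]
ee_rot: [-0.519, 0.52, -0.48, 0.48]
contact_force: [0.4, 0.6, -0.2]
width: 0.0846
```

arm_command --commands '[[8.5, [0, 0, -0.1], 0], [8.5, [0, 0, 0], 0]]'

```text
clock: 4.4
position: [0.4024, -0.0218, 0.004]
ee_rot: [0.52, -0.52, 0.48, -0.48]
contact_force: [-1.2, 0.9, 8.8]
width: 0.0852
```

```bash
python3 - <<'E'
from h import *
d=snap('scene'); 
cv2.imwrite('pics/s4.png',cv2.cvtColor(cv2.resize(d['pixels'][160:280,220:380],None,fx=5,fy=5),cv2.COLOR_RGB2BGR))
s=manip.get_state();print(s['position'],s['contact_force'],s['width'])
E
```

```text
[ 0.40244294 -0.02178543  0.00397568] [-2.10338195  0.83863477  9.33005496] 0.08497684593098383
```

View pics/s4.png

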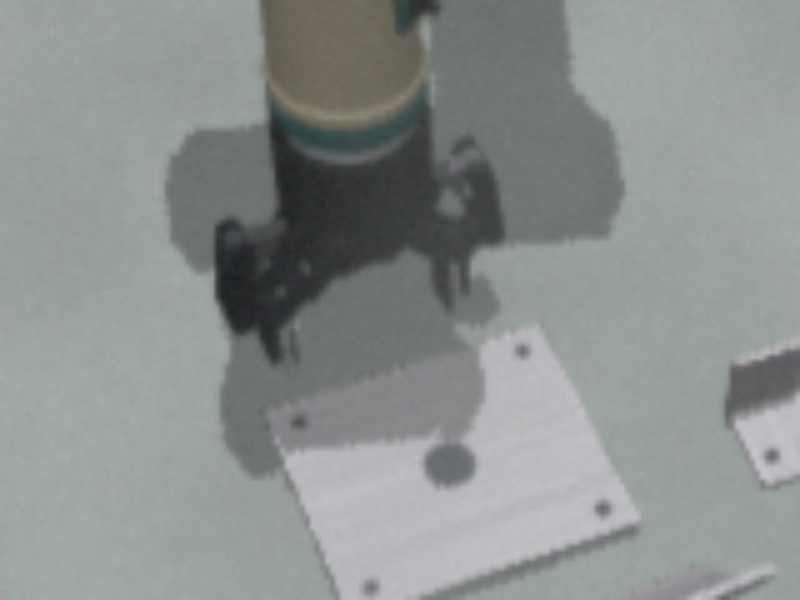

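arm_command --commands '[[8.5, [0.3, 0.02, 0.15], 0], [8.5, [0.7, 0.06, 0], 0], [8.5, [0.7, 0.06, 0], 0], [8.5, [0.7, 0.06, 0], 0], [8.5, [0.7, 0.06, 0], 0], [8.5, [0.7, 0.06, 0], 0], [8.5, [0.7, 0.06, 0], 0], [8.5, [0.7, 0.06, 0], 0], [8.5, [0.7, 0.06, 0], 0]]'

```text
clock: 5.35
position: [0.462, -0.0166, 0.0046]
ee_rot: [0.52, -0.52, 0.48, -0.48]
contact_force: [-2.0, 0.3, -0.7]
width: 0.0848
```

```bash
python3 - <<'E'
from h import *
d=snap('scene'); 
cv2.imwrite('pics/s5.png',cv2.cvtColor(cv2.resize(d['pixels'][180:330,220:420],None,fx=4,fy=4),cv2.COLOR_RGB2BGR))
s=manip.get_state();print(s['position'],s['contact_force'],s['width'])
E
```

```text
[ 0.46398808 -0.0168175   0.00486284] [-0.88326444  0.34973154 -0.94278145] 0.08501327910846314
```

View pics/s5.png

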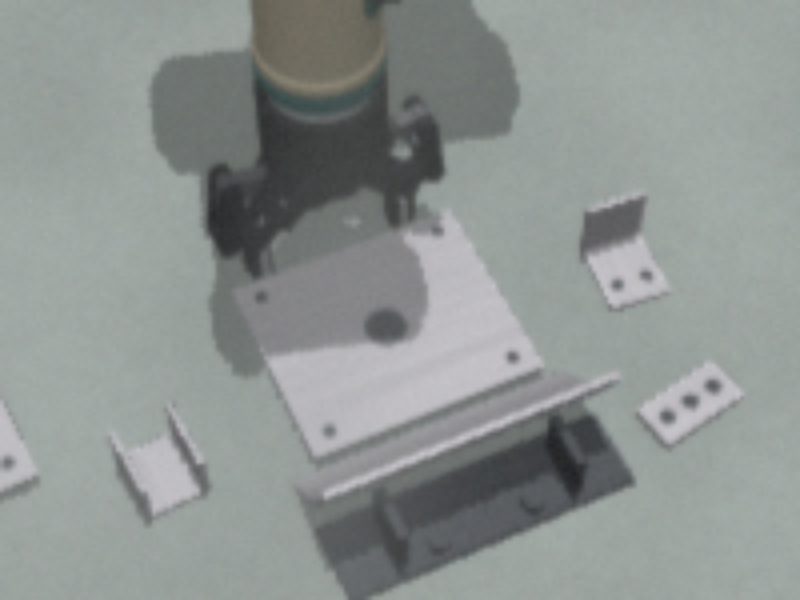

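arm_command --commands '[[8.5, [0.6, 0.05, 0], 0], [8.5, [0.6, 0.05, 0], 0], [8.5, [0.6, 0.05, 0], 0], [8.5, [0.6, 0.05, 0], 0], [8.5, [0.6, 0.05, 0], 0], [8.5, [0.5, 0.04, 0], 0], [8.5, [0.5, 0.04, 0], 0], [8.5, [0.5, 0.04, 0], 0], [8.5, [0.5, 0.04, 0], 0]]'

```text
clock: 6.3
position: [0.5019, -0.0118, 0.004]
ee_rot: [-0.515, 0.524, -0.485, 0.474]
contact_force: [-18.1, -2.1, 13.7]
width: 0.0852
```

```bash
python3 - <<'E'
from h import *
d=snap('scene'); 
cv2.imwrite('pics/s6.png',cv2.cvtColor(cv2.resize(d['pixels'][180:330,220:420],None,fx=4,fy=4),cv2.COLOR_RGB2BGR))
s=manip.get_state();print(s['position'],s['contact_force'],s['width'])
E
```

```text
[ 0.50297865 -0.01179135  0.00401757] [-13.21140872  -1.30105732   9.79182909] 0.08532264758671085
```

View pics/s6.png

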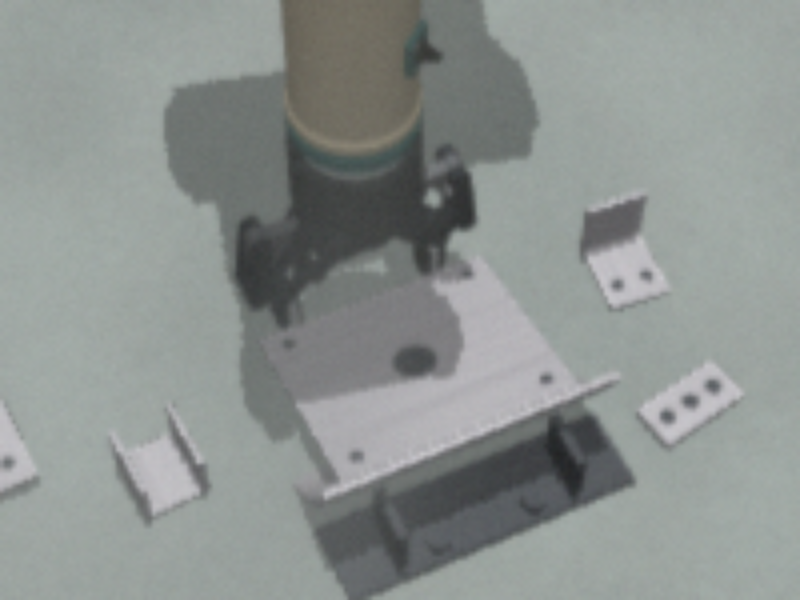

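arm_command --commands '[[8.5, [0.3, 0.02, 0.1], 0], [8.5, [0.5, 0.04, 0], 0], [8.5, [0.5, 0.04, 0], 0], [8.5, [0.5, 0.04, 0], 0], [8.5, [0.5, 0.04, 0], 0]]'

```text
clock: 6.85
position: [0.5179, -0.0108, 0.004]
ee_rot: [-0.512, 0.528, -0.488, 0.47]
contact_force: [-34.0, -9.0, 23.9]
width: 0.085
```

```bash
python3 - <<'E'
from h import *
d=snap('scene'); 
cv2.imwrite('pics/s7.png',cv2.cvtColor(cv2.resize(d['pixels'][180:330,220:420],None,fx=4,fy=4),cv2.COLOR_RGB2BGR))
s=manip.get_state();print(s['position'],s['contact_force'],s['width'])
E
```

```text
[ 0.5198261  -0.01056568  0.00406611] [-18.11419206  -1.26845158   8.92494197] 0.08485190600951134
```

View pics/s7.png

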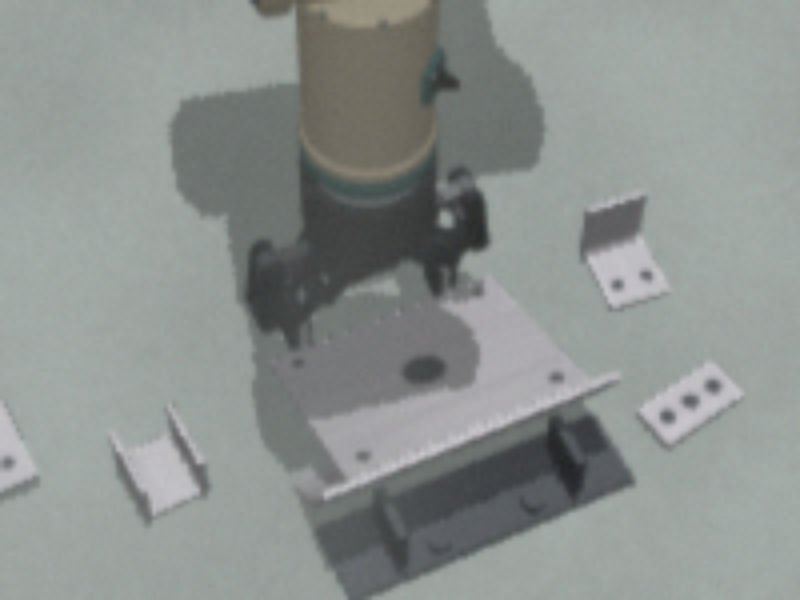

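arm_command --commands '[[8.5, [0.3, 0.02, 0.15], 0], [8.5, [0.3, 0.03, 0], 0], [8.5, [0.3, 0.03, 0], 0], [8.5, [0.3, 0.03, 0], 0]]'

```text
clock: 7.3
position: [0.5426, -0.0093, 0.0055]
ee_rot: [-0.518, 0.521, -0.482, 0.477]
contact_force: [-2.9, 0.3, -3.0]
width: 0.0851
```

```bash
cat >> h.py <<'E'
from scipy.spatial.transform import Rotation as Ro
def st():
    s=manip.get_state();q=s['ee_rot'];M=Ro.from_quat(np.r_[q[1:],q[0]]).as_matrix()
    print(s['clock'],s['position'].round(4),s['contact_force'].round(1),'down',M[:,1].round(3),'jaw',M[:,0].round(3))
def scn(fn,crop=(180,330,220,420)):
    d=snap('scene');a,b,c,e=crop
    cv2.imwrite('pics/'+fn,cv2.cvtColor(cv2.resize(d['pixels'][a:b,c:e],None,fx=4,fy=4),cv2.COLOR_RGB2BGR)); return d
E
python3 - <<'E'
from h import *
st();d=scn('s8.png')
E
```

```text
7.3 [ 0.5426 -0.0093  0.0055] [-2.9  0.3 -3. ] down [-0.008  0.001 -1.   ] jaw [ 0.08  -0.997 -0.002]
```

View pics/s8.png

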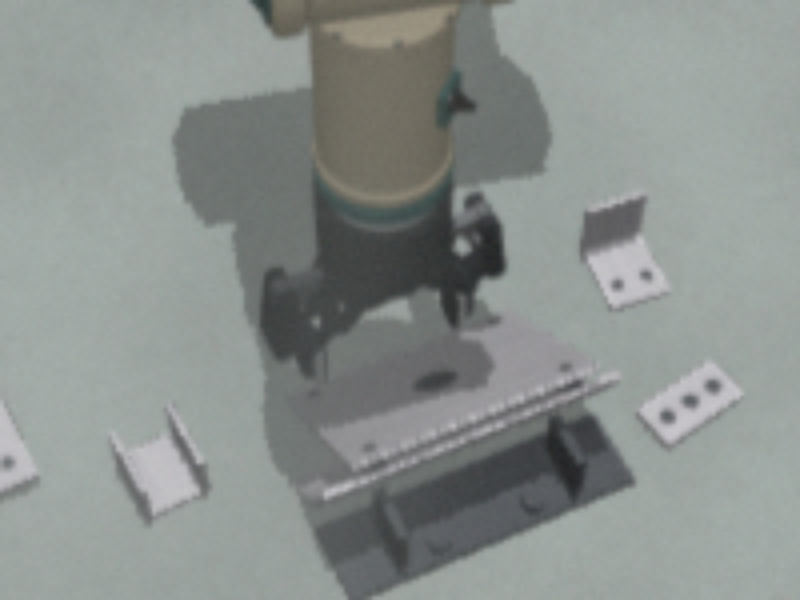

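arm_command --commands '[[8.5, [0.4, 0.03, 0], 0], [8.5, [0.4, 0.03, 0], 0], [8.5, [0.4, 0.03, 0], 0], [8.5, [0.4, 0.03, 0], 0], [8.5, [0.4, 0.03, 0], 0], [8.5, [0.4, 0.03, 0], 0]]'

```text
clock: 7.95
position: [0.5705, -0.008, 0.0076]
ee_rot: [-0.519, 0.52, -0.48, 0.48]
contact_force: [-5.2, -0.5, 0.2]
width: 0.0854
```

```bash
python3 - <<'E'
from h import *
st();d=scn('s9.png')
E
```

```text
7.95 [ 0.5705 -0.008   0.0076] [-5.2 -0.5  0.2] down [-0. -0. -1.] jaw [ 0.08  -0.997  0.   ]
```

View pics/s9.png

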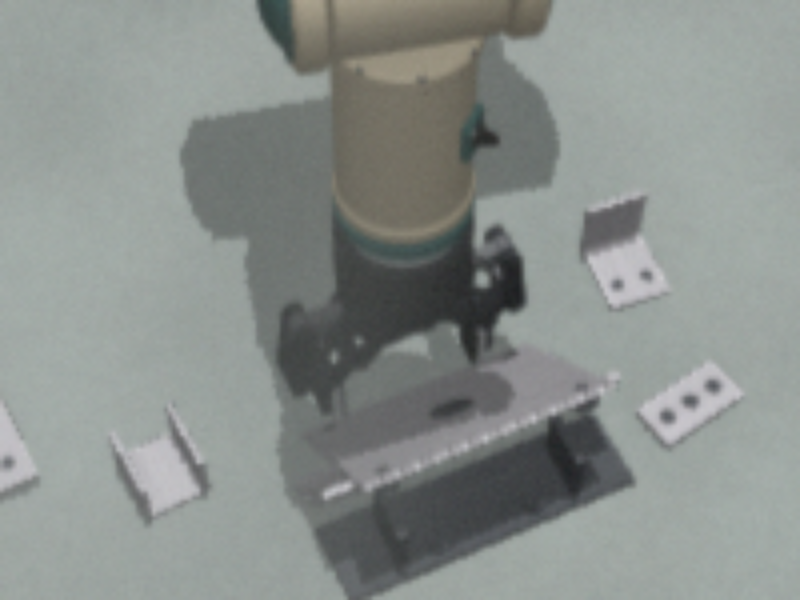

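arm_command --commands '[[8.5, [0.1, 0.01, -0.1], 0], [8.5, [0.2, 0.02, -0.1], 0], [8.5, [0.3, 0.02, 0], 0], [8.5, [0.3, 0.02, 0], 0], [8.5, [0.3, 0.03, 0], 0], [8.5, [0.2, 0.02, 0], 0], [8.5, [0, 0, 0], 0]]'

```text
clock: 8.7
position: [0.5809, -0.0069, 0.0067]
ee_rot: [-0.518, 0.521, -0.481, 0.478]
contact_force: [-12.2, -0.9, 16.0]
width: 0.0849
```

```bash
python3 - <<'E'
from h import *
st();d=scn('s10.png')
E
```

```text
8.7 [ 0.5809 -0.0069  0.0067] [-12.2  -0.9  16. ] down [-0.007 -0.    -1.   ] jaw [ 0.08  -0.997 -0.   ]
```

View pics/s10.png

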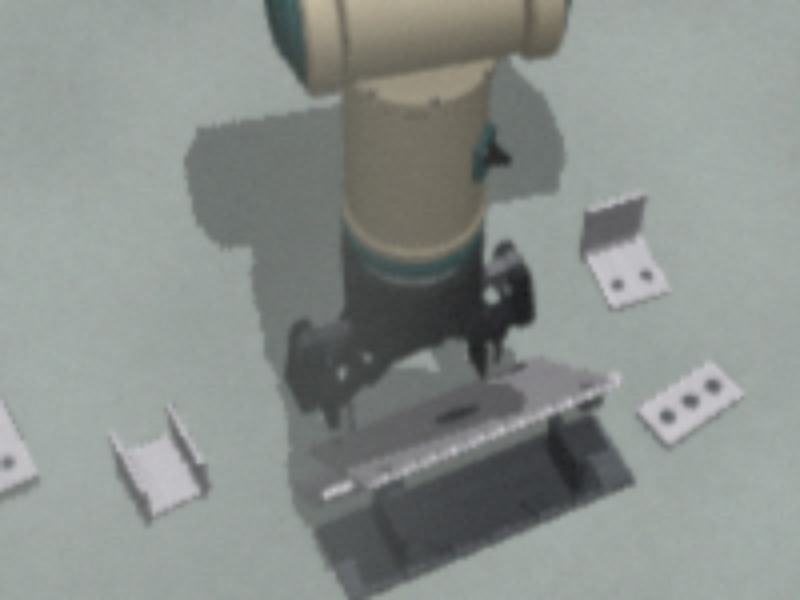

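```bash
cat >> h.py <<'E'
S0=np.array([.604,-.003]);A=np.radians(4.6)
def tos(w):
    x=w[...,0]-S0[0];y=w[...,1]-S0[1]
    return np.stack([x*np.cos(A)+y*np.sin(A),-x*np.sin(A)+y*np.cos(A),w[...,2]],-1)
E
python3 - <<'E'
from h import *
d=snap('scene');w=tos(cloud(d))
p=d['pixels']
k=(abs(w[...,0]-.03)<.06)&(abs(w[...,1])<.1)&(w[...,2]>.005)&(w[...,2]<.13)&(p.min(-1)>80)
X=w[k]
for a,b in zip(range(-40,100,10),range(-30,110,10)):
    T=X[(X[:,0]*1000>a)&(X[:,0]*1000<b)]
    if len(T)>3: print(a,len(T),np.percentile(T[:,2],[5,50,95]).round(3), np.percentile(T[:,1],[2,98]).round(3))
st()
E
```

```text
-30 77 [0.045 0.104 0.107] [-0.068  0.064]
-20 109 [0.005 0.03  0.105] [-0.071  0.071]
-10 104 [0.009 0.016 0.069] [-0.071  0.073]
0 102 [0.008 0.026 0.031] [-0.081  0.072]
10 115 [0.009 0.036 0.043] [-0.089  0.074]
20 102 [0.021 0.049 0.054] [-0.089  0.073]
30 121 [0.005 0.06  0.066] [-0.089  0.075]
40 147 [0.006 0.07  0.077] [-0.089  0.086]
50 164 [0.006 0.082 0.089] [-0.088  0.09 ]
60 188 [0.006 0.096 0.101] [-0.084  0.086]
70 116 [0.006 0.098 0.102] [-0.086  0.086]
80 46 [0.005 0.006 0.007] [-0.078  0.09 ]
8.8 [ 0.5811 -0.0069  0.0067] [-11.7  -1.2  15.5] down [-0.006 -0.    -1.   ] jaw [ 0.08  -0.997 -0.   ]
```

arm_command --commands '[[8.5, [-0.5, -0.04, 0], 0], [8.5, [-0.7, -0.06, 0], 0], [8.5, [-0.8, -0.06, 0], 0], [8.5, [0, 0, 0], 0], [8.5, [0, 0, 0], 0]]'

```text
clock: 9.3
position: [0.5648, -0.0084, 0.0053]
ee_rot: [0.52, -0.519, 0.479, -0.48]
contact_force: [-0.1, -0.0, -0.1]
width: 0.085
```

```bash
python3 - <<'E'
from h import *
st();d=scn('s11.png');w=tos(cloud(d))
p=d['pixels']
k=(abs(w[...,0]-.03)<.07)&(abs(w[...,1])<.1)&(w[...,2]>.003)&(w[...,2]<.13)&(p.min(-1)>80)
X=w[k]
for a in range(-50,100,10):
    T=X[(X[:,0]*1000>a)&(X[:,0]*1000<a+10)]
    if len(T)>3: print(a,len(T),np.percentile(T[:,2],[5,50,95]).round(3))
E
```

```text
9.3 [ 0.5648 -0.0084  0.0053] [-0.1 -0.  -0.1] down [ 0.001 -0.    -1.   ] jaw [ 0.079 -0.997  0.   ]
-40 68 [0.005 0.101 0.107]
-30 78 [0.003 0.039 0.089]
-20 38 [0.004 0.006 0.009]
-10 99 [0.009 0.014 0.02 ]
0 108 [0.006 0.026 0.032]
10 124 [0.011 0.036 0.043]
20 97 [0.02  0.048 0.054]
30 151 [0.004 0.059 0.066]
40 173 [0.004 0.07  0.077]
50 186 [0.004 0.081 0.089]
60 210 [0.004 0.095 0.101]
70 140 [0.003 0.096 0.101]
80 105 [0.003 0.005 0.008]
```

View pics/s11.png

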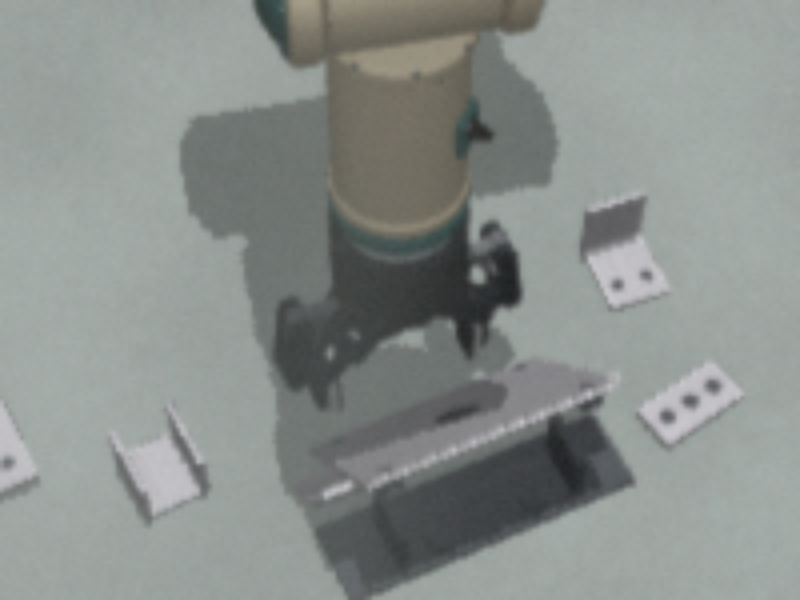

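arm_command --commands '[[8.5, [0, 0, -0.07], 0], [8.5, [0.4, 0.03, 0], 0], [8.5, [0.4, 0.03, 0], 0], [8.5, [0.3, 0.03, 0], 0], [8.5, [0.3, 0.02, 0], 0], [8.5, [0.3, 0.02, 0], 0], [8.5, [0.3, 0.02, 0], 0], [8.5, [0, 0, 0], 0]]'

```text
clock: 10.15
position: [0.5801, -0.0069, 0.0043]
ee_rot: [-0.517, 0.522, -0.482, 0.477]
contact_force: [-9.5, -0.5, 6.8]
width: 0.085
```

```bash
python3 - <<'E'
from h import *
st();d=scn('s12.png');w=tos(cloud(d))
p=d['pixels']
k=(abs(w[...,0]-.03)<.07)&(abs(w[...,1])<.1)&(w[...,2]>.003)&(w[...,2]<.13)&(p.min(-1)>80)
X=w[k]
for a in range(-50,100,10):
    T=X[(X[:,0]*1000>a)&(X[:,0]*1000<a+10)]
    if len(T)>3: print(a,len(T),np.percentile(T[:,2],[5,50,95]).round(3))
E
```

```text
10.15 [ 0.5801 -0.0069  0.0043] [-9.5 -0.5  6.8] down [-0.009 -0.    -1.   ] jaw [ 0.081 -0.997 -0.001]
-40 17 [0.003 0.055 0.103]
-30 91 [0.003 0.101 0.105]
-20 108 [0.004 0.031 0.102]
-10 108 [0.008 0.014 0.064]
0 102 [0.006 0.024 0.031]
10 115 [0.01  0.035 0.043]
20 101 [0.005 0.048 0.054]
30 142 [0.003 0.058 0.066]
40 163 [0.004 0.07  0.078]
50 177 [0.004 0.081 0.089]
60 201 [0.004 0.095 0.101]
70 153 [0.004 0.099 0.102]
80 103 [0.003 0.005 0.007]
90 4 [0.003 0.004 0.004]
```

View pics/s12.png

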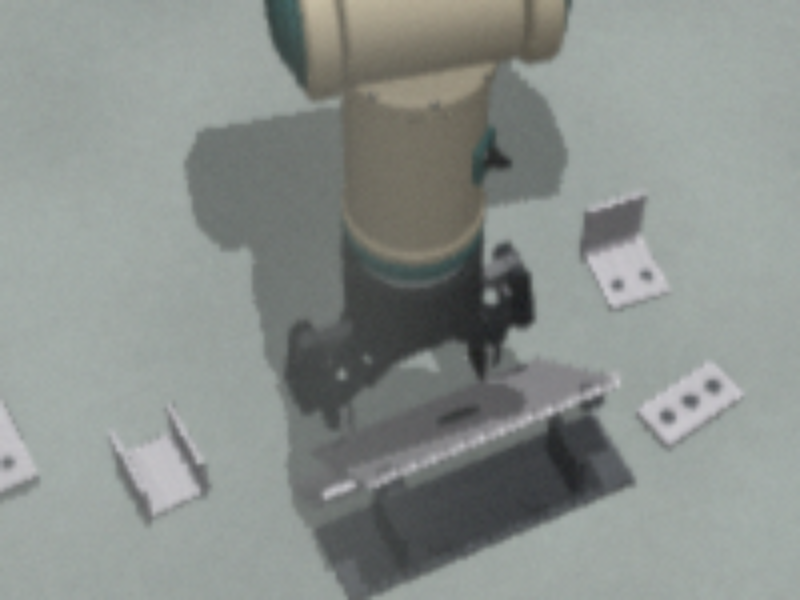

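arm_command --commands '[[8.5, [0.3, 0.02, 0.03], 0], [8.5, [0.3, 0.02, 0.02], 0], [8.5, [0.3, 0.03, 0], 0], [8.5, [0, 0, 0], 0]]'

```text
clock: 10.6
position: [0.5807, -0.0067, 0.0042]
ee_rot: [-0.513, 0.527, -0.486, 0.472]
contact_force: [-22.3, -6.2, 17.4]
width: 0.0853
```

```bash
python3 - <<'E'
from h import *
st();d=scn('s13.png');w=tos(cloud(d))
p=d['pixels']
k=(abs(w[...,0]-.03)<.07)&(abs(w[...,1])<.1)&(w[...,2]>.003)&(w[...,2]<.13)&(p.min(-1)>80)
X=w[k]
for a in range(-50,100,10):
    T=X[(X[:,0]*1000>a)&(X[:,0]*1000<a+10)]
    if len(T)>3: print(a,len(T),np.percentile(T[:,2],[5,50,95]).round(3))
E
```

```text
10.6 [ 0.5807 -0.0067  0.0042] [-22.3  -6.2  17.4] down [-0.027 -0.001 -1.   ] jaw [ 0.082 -0.997 -0.001]
-40 14 [0.004 0.071 0.125]
-30 73 [0.004 0.101 0.105]
-20 113 [0.004 0.031 0.104]
-10 106 [0.008 0.014 0.07 ]
0 107 [0.005 0.023 0.03 ]
10 117 [0.011 0.034 0.042]
20 101 [0.018 0.048 0.054]
30 139 [0.004 0.058 0.066]
40 170 [0.004 0.069 0.077]
50 184 [0.004 0.081 0.09 ]
60 195 [0.004 0.095 0.101]
70 154 [0.004 0.099 0.103]
80 104 [0.003 0.004 0.008]
90 4 [0.004 0.004 0.004]
```

View pics/s13.png

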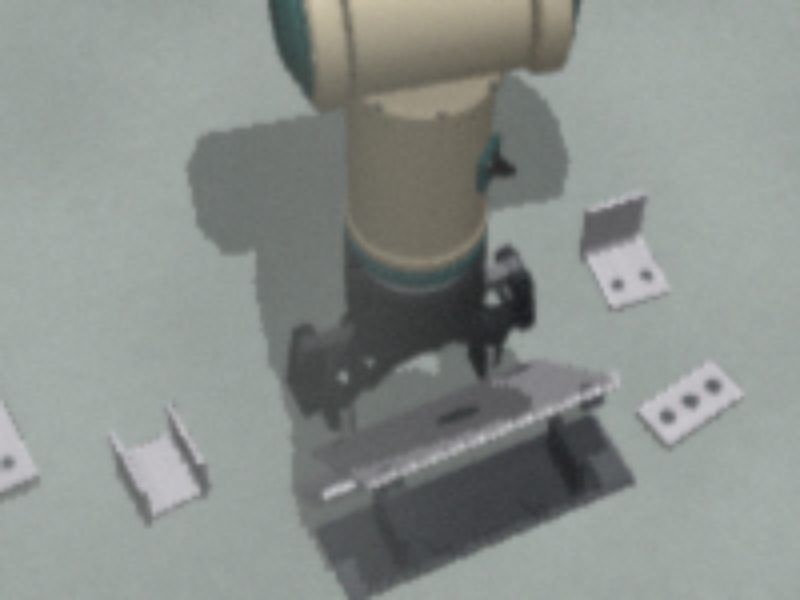

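arm_command --commands '[[8.5, [-0.6, -0.05, 0], 0], [8.5, [0, 0, 0.08], 0], [8.5, [0.2, 0.02, 0.03], 0], [8.5, [0.2, 0.02, 0], 0], [8.5, [0.2, 0.01, 0], 0], [8.5, [0, 0, 0], 0]]'

```text
clock: 11.25
position: [0.5811, -0.0066, 0.0045]
ee_rot: [-0.514, 0.526, -0.486, 0.473]
contact_force: [-19.7, -5.0, 10.4]
width: 0.0848
```

```bash
cat >> h.py <<'E'
def prof(d):
    w=tos(cloud(d));p=d['pixels']
    k=(abs(w[...,0]-.03)<.07)&(abs(w[...,1])<.1)&(w[...,2]>.01)&(w[...,2]<.14)&(p.min(-1)>80)
    X=w[k]
    for a in range(-50,100,10):
        T=X[(X[:,0]*1000>a)&(X[:,0]*1000<a+10)]
        if len(T)>3: print(a,len(T),np.percentile(T[:,2],[5,50,95]).round(3))
E
python3 - <<'E'
from h import *
st();d=scn('s14.png');prof(d)
E
```

```text
11.25 [ 0.5811 -0.0066  0.0045] [-19.7  -5.   10.4] down [-0.026 -0.    -1.   ] jaw [ 0.081 -0.997 -0.002]
-40 12 [0.085 0.103 0.129]
-30 65 [0.047 0.102 0.105]
-20 96 [0.014 0.06  0.104]
-10 81 [0.011 0.016 0.08 ]
0 90 [0.019 0.025 0.03 ]
10 108 [0.013 0.035 0.042]
20 100 [0.021 0.047 0.054]
30 98 [0.054 0.061 0.066]
40 117 [0.046 0.072 0.078]
50 148 [0.067 0.083 0.09 ]
60 142 [0.091 0.097 0.102]
70 111 [0.09  0.101 0.104]
```

arm_command --commands '[[8.5, [0, 0, 0.06], 0], [8.5, [0, 0, 0.06], 0], [8.5, [0, 0, 0], 0]]'

```text
clock: 11.6
position: [0.5815, -0.0064, 0.005]
ee_rot: [-0.514, 0.526, -0.486, 0.473]
contact_force: [-16.8, -4.6, 5.7]
width: 0.0847
```

```bash
python3 - <<'E'
from h import *
st();d=scn('s15.png');prof(d)
E
```

```text
11.6 [ 0.5815 -0.0064  0.005 ] [-16.8  -4.6   5.7] down [-0.025 -0.    -1.   ] jaw [ 0.081 -0.997 -0.002]
-40 12 [0.046 0.102 0.121]
-30 60 [0.061 0.103 0.106]
-20 94 [0.012 0.059 0.105]
-10 84 [0.011 0.015 0.083]
0 93 [0.019 0.024 0.03 ]
10 104 [0.012 0.035 0.042]
20 101 [0.02  0.047 0.054]
30 94 [0.054 0.061 0.066]
40 123 [0.049 0.072 0.078]
50 141 [0.063 0.083 0.09 ]
60 139 [0.091 0.096 0.102]
70 125 [0.09  0.101 0.104]
```

View pics/s15.png

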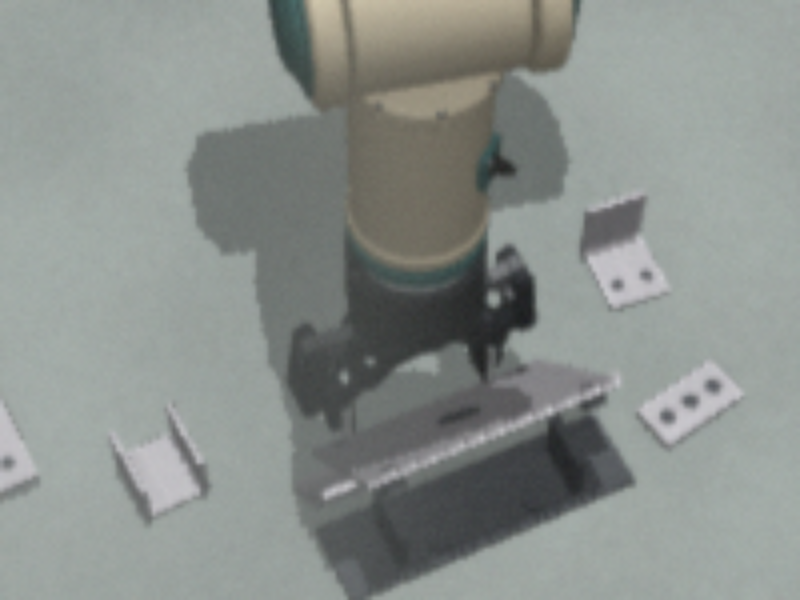

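arm_command --commands '[[8.5, [-1, -0.08, 0], 0], [8.5, [-2, -0.16, 0.2], 0], [8.5, [0, 0, 3], 0], [8.5, [0, 0, 5], 0], [8.5, [0, 0, 5], 0], [6, [0, 0, 5], 0], [4, [4, 0.3, 1], 0], [4, [4, 0.3, 0], 0], [4, [4, 0.3, 0], 0], [4, [4, 0.3, 0], 0], [4, [0.7, 0, 0], 0], [4, [0, 0, 0], 0]]'

```text
clock: 12.85
position: [0.7314, 0.0035, 0.1983]
ee_rot: [-0.52, 0.52, -0.48, 0.479]
contact_force: [-0.5, -0.7, -0.2]
width: 0.0404
```

```bash
python3 - <<'E'
from h import *
st();d=scn('s16.png');prof(d)
w=tos(cloud(d));p=d['pixels']
T=w[(w[...,2]>.08)&(w[...,2]<.115)&(w[...,0]>.04)&(w[...,0]<.095)&(abs(w[...,1])<.12)]
print(T.min(0),T.max(0),np.percentile(T,[2,98],axis=0))
E
```

```text
12.85 [0.7314 0.0035 0.1983] [-0.5 -0.7 -0.2] down [-0. -0. -1.] jaw [ 0.08  -0.997 -0.   ]
-10 36 [0.011 0.014 0.018]
0 47 [0.021 0.025 0.03 ]
10 64 [0.011 0.034 0.042]
20 63 [0.018 0.047 0.054]
30 50 [0.046 0.06  0.066]
40 61 [0.042 0.071 0.078]
50 89 [0.062 0.081 0.089]
60 73 [0.09  0.097 0.101]
70 52 [0.089 0.1   0.102]
[ 0.05065473 -0.07179581  0.08052855] [0.07439939 0.05808888 0.1038963 ] [[ 0.05212682 -0.07101786  0.0810506 ]
 [ 0.07286557  0.05341856  0.10207456]]
```

View pics/s16.png

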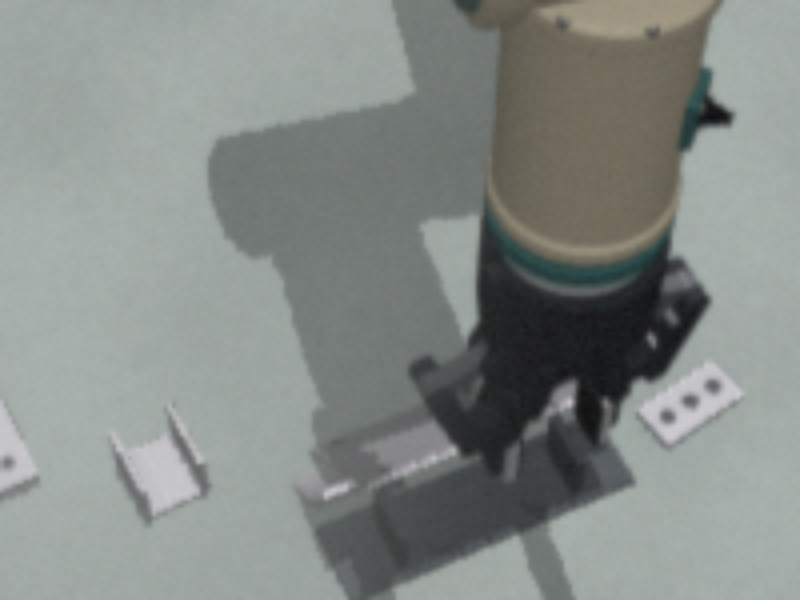

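arm_command --commands '[[4, [0, 0.3, -4], 0], [4, [0, 0, -4], 0], [4, [0, 0, -2.5], 0], [4, [-1, -0.08, 0], 0], [4, [-1, -0.08, 0], 0], [4, [-0.6, -0.05, 0], 0], [4, [0, 0, 0], 0]]'

```text
clock: 13.6
position: [0.7041, 0.0041, 0.0973]
ee_rot: [0.52, -0.519, 0.479, -0.481]
contact_force: [0.6, 0.9, -0.3]
width: 0.04
```

```bash
python3 - <<'E'
from h import *
st();d=scn('s17.png')
E
```

```text
13.6 [0.7041 0.0041 0.0973] [ 0.6  0.9 -0.3] down [ 0.003 -0.    -1.   ] jaw [ 0.08  -0.997  0.001]
```

View pics/s17.png

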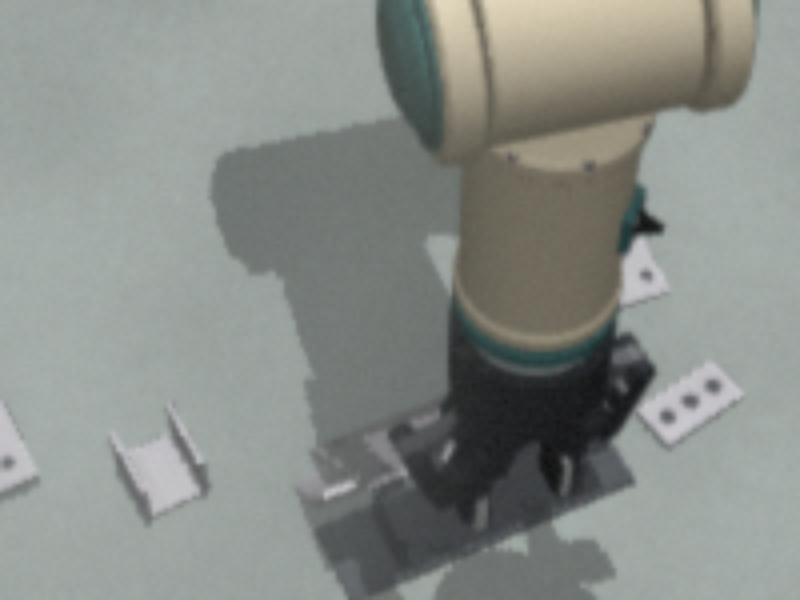

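arm_command --commands '[[4, [0, 0, -0.5], 0], [4, [-0.6, -0.05, 0], 0], [4, [-0.6, -0.05, 0], 0], [4, [-0.5, -0.04, 0.3], 0], [4, [-0.5, -0.04, 0.4], 0], [4, [-0.5, -0.04, 0.4], 0], [4, [-0.5, -0.04, 0.4], 0]]'

```text
clock: 14.35
position: [0.6723, 0.0017, 0.1051]
ee_rot: [0.52, -0.519, 0.479, -0.48]
contact_force: [0.7, 0.3, -0.7]
width: 0.0403
```

```bash
python3 - <<'E'
from h import *
st();d=scn('s18.png')
E
```

```text
14.35 [0.6723 0.0017 0.1051] [ 0.7  0.3 -0.7] down [ 0.001 -0.    -1.   ] jaw [ 0.08  -0.997  0.   ]
```

View pics/s18.png

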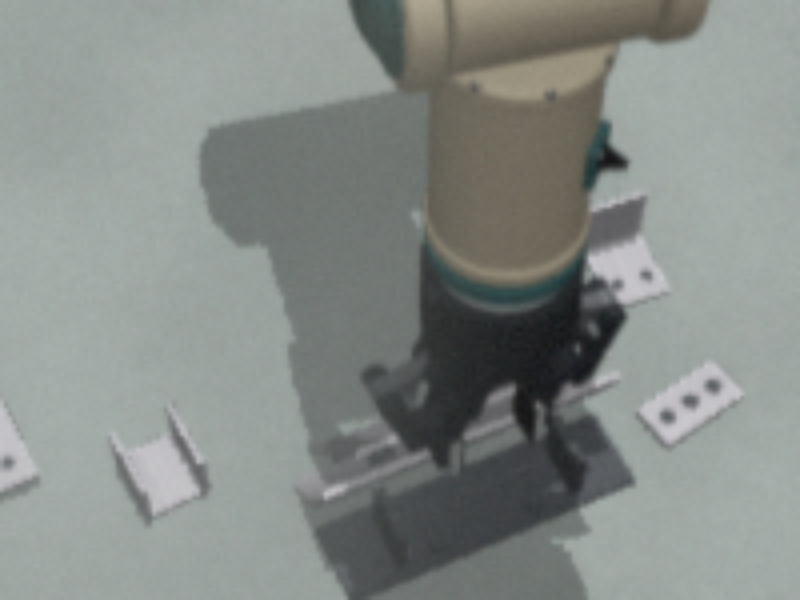

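arm_command --commands '[[4, [-0.5, -0.04, 0.3], 0], [4, [-0.5, -0.04, 0.3], 0], [4, [-0.5, -0.04, 0.2], 0], [4, [-0.5, -0.04, 0.2], 0]]'

```text
clock: 14.8
position: [0.6522, 0.0001, 0.1149]
ee_rot: [0.52, -0.519, 0.479, -0.48]
contact_force: [1.2, 0.7, 0.8]
width: 0.0402
```

```bash
python3 - <<'E'
from h import *
st();d=scn('s19.png');prof(d)
E
```

```text
14.8 [6.522e-01 1.000e-04 1.149e-01] [1.2 0.7 0.8] down [ 0.001 -0.    -1.   ] jaw [ 0.08  -0.997  0.   ]
-10 46 [0.011 0.017 0.026]
0 33 [0.013 0.036 0.051]
10 134 [0.011 0.014 0.069]
20 100 [0.018 0.023 0.097]
30 78 [0.102 0.119 0.123]
40 55 [0.041 0.057 0.109]
50 257 [0.061 0.071 0.124]
60 8 [0.038 0.042 0.131]
```

View pics/s19.png

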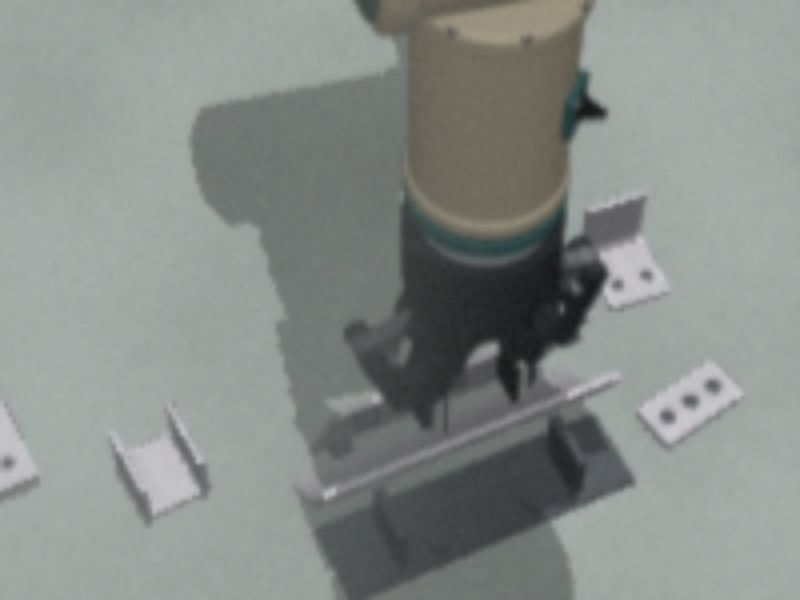

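arm_command --commands '[[4, [-0.6, -0.05, 0.2], 0], [4, [-0.6, -0.05, 0.1], 0], [4, [-0.6, -0.05, 0.1], 0], [4, [-0.6, -0.05, 0], 0], [4, [-0.6, -0.05, 0], 0], [4, [-0.6, -0.05, 0], 0]]'

```text
clock: 15.45
position: [0.6155, -0.0029, 0.1182]
ee_rot: [-0.519, 0.52, -0.48, 0.479]
contact_force: [0.2, 0.6, 0.4]
width: 0.0399
```

```bash
python3 - <<'E'
from h import *
st();d=scn('s20.png');prof(d)
E
```

```text
15.45 [ 0.6155 -0.0029  0.1182] [0.2 0.6 0.4] down [-0.001 -0.    -1.   ] jaw [ 0.08  -0.997 -0.   ]
-20 79 [0.011 0.017 0.03 ]
-10 916 [0.019 0.061 0.122]
0 42 [0.116 0.124 0.131]
10 123 [0.01  0.014 0.018]
20 124 [0.018 0.024 0.134]
40 48 [0.038 0.054 0.072]
50 223 [0.06  0.07  0.074]
60 9 [0.039 0.041 0.044]
70 6 [0.01  0.04  0.042]
```

View pics/s20.png

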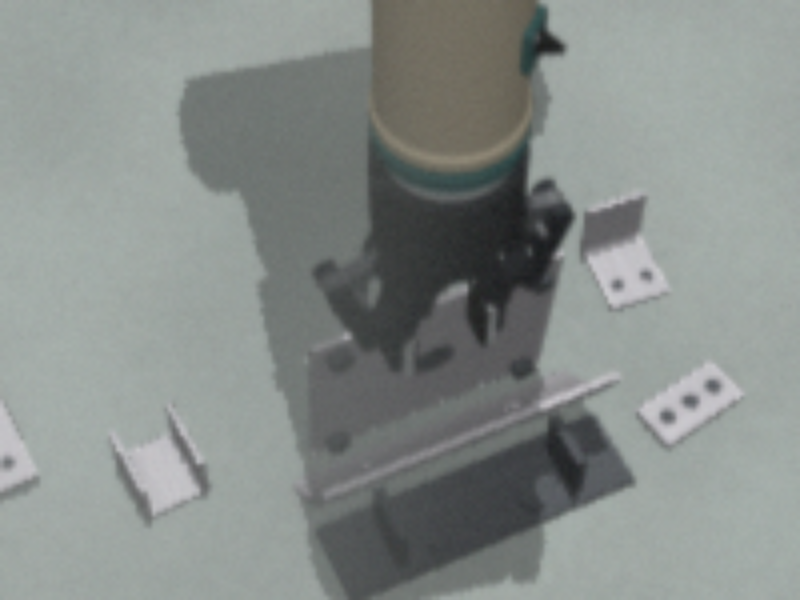

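arm_command --commands '[[4, [-0.6, -0.05, 0], 0], [4, [-0.6, -0.05, 0], 0], [4, [-0.6, -0.05, 0], 0], [4, [-0.5, -0.04, 0], 0], [4, [0, 0, 0], 0], [4, [0, 0, 0], 0], [4, [0, 0, 0], 0], [4, [0, 0, 0], 0]]'

```text
clock: 16.3
position: [0.5937, -0.0048, 0.1184]
ee_rot: [0.52, -0.52, 0.48, -0.48]
contact_force: [0.0, 0.1, 0.6]
width: 0.0395
```

```bash
python3 - <<'E'
from h import *
st();d=scn('s21.png')
E
```

```text
16.3 [ 0.5937 -0.0048  0.1184] [0.  0.1 0.6] down [ 0. -0. -1.] jaw [ 0.08  -0.997  0.   ]
```

View pics/s21.png

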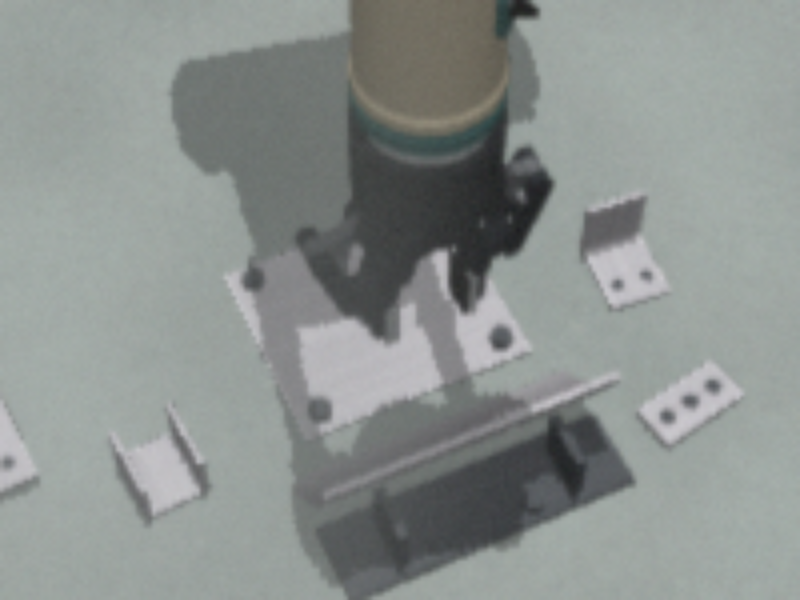

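The plate has fallen over and lies feet up, with feet visible at (253,278), (320,408) and (500,337) in the crop. I'll raise the arm clear and check the position.

arm_command --commands '[[4, [0, 0, 4], 0], [4, [0, 0, 4], 0], [4, [0, -3, 3], 0], [4, [0, -5, 0], 0], [4, [0, -5, 0], 0], [4, [0, -5, 0], 0], [4, [0, -5, 0], 0], [4, [0, -5, 0], 0], [4, [0, 0, 0], 0], [4, [0, 0, 0], 0]]'

```text
clock: 17.35
position: [0.5931, -0.2859, 0.2277]
ee_rot: [0.519, -0.519, 0.481, -0.48]
contact_force: [0.2, 0.8, 0.9]
width: 0.0399
```

```bash
python3 - <<'E'
from h import *
st();d=snap('scene','s22.png');w=tos(cloud(d))
d=snap('top','t22.png');w=tos(cloud(d));p=d['pixels']
k=(p.min(-1)>140)&(w[...,0]>-.25)&(w[...,0]<0)&(abs(w[...,1])<.12)
T=w[k];T=T[np.isfinite(T[:,0])]
print(cv2.minAreaRect((T[:,:2]*1000).astype(np.float32)),np.percentile(T[:,2],[5,50,95]))
o=cloud(dict(np.load('top1.npz')));n=cloud(d)
p0=np.load('top1.npz')['pixels']
for nm,(u,v) in dict(bar=(276,206),ang=(274,239),chan=(376,229),tape=(480,299),sd=(471,185),jar=(173,240)).items():
    a=p0[v-20:v+20,u-20:u+20];r=cv2.matchTemplate(p[v-28:v+28,u-28:u+28],a,cv2.TM_CCOEFF_NORMED);_,mx,_,l=cv2.minMaxLoc(r);print(nm,round(mx,3),l[0]-8,l[1]-8)
E
```

```text
17.35 [ 0.5931 -0.2859  0.2277] [0.2 0.8 0.9] down [-0.001  0.001 -1.   ] jaw [ 0.077 -0.997 -0.001]
((-124.77102661132812, -1.89263916015625), (165.2972412109375, 250.66455078125), 89.36124420166016) [-0.00468481  0.0036096   0.01168486]
bar 0.999 0 0
ang 0.999 0 0
chan 0.7 0 0
tape 0.942 0 0
sd 0.643 2 -8
jar 1.0 0 0
```

View pics/t22.png

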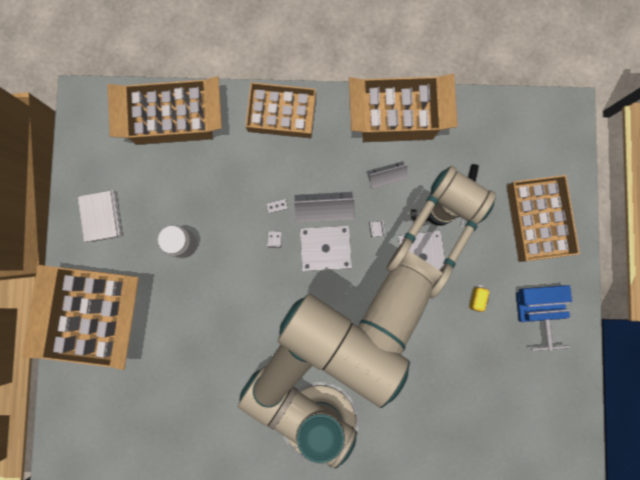

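```bash
python3 - <<'E'
from h import *
d=snap('top');w=tos(cloud(d));p=d['pixels']
m=(p.min(-1)>150).astype(np.uint8);k,l,s,c=cv2.connectedComponentsWithStats(m)
i=l[238,315];T=w[l==i];T=T[np.isfinite(T[:,0])]
print(s[i],cv2.minAreaRect((T[:,:2]*1000).astype(np.float32)),np.median(T[:,2]))
A=np.c_[T[:,:2],np.ones(len(T))];f=np.linalg.lstsq(A,T[:,2],rcond=None)[0];print('tilt deg',np.degrees(np.hypot(f[0],f[1])))
d=scn('s23.png')
E
```

```text
[ 300  226   52   46 1989] ((-86.35862731933594, 1.400909423828125), (152.6791534423828, 134.24913024902344), 89.8062744140625) 0.0036892314180411753
tilt deg 0.14253502164427503
```

View pics/s23.png

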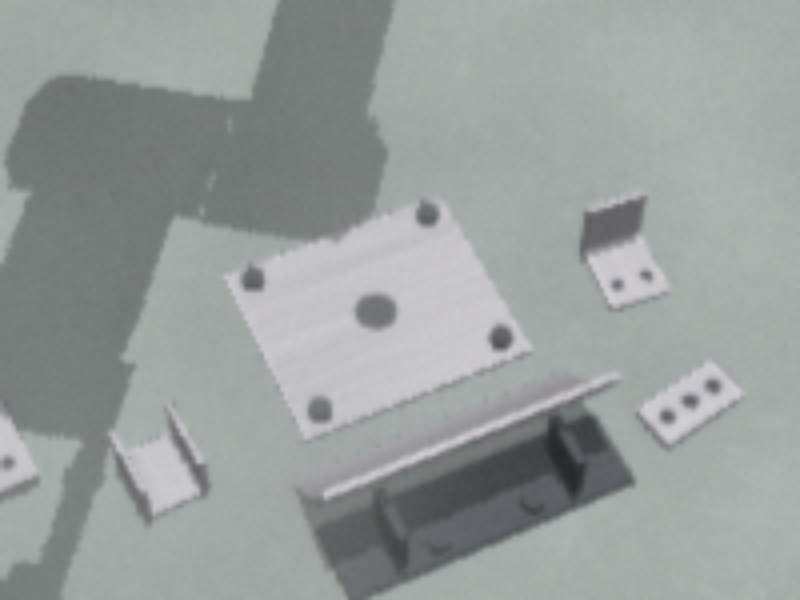

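The plate lies flat with its four feet up at crop pixels (253,278), (428,213), (500,337) and (320,408). Its centre is 86 mm in front of the foot line and 1 mm off the stop's middle, and the arm is clear.

```bash
python3 - <<'E'
from h import *
st();print(manip.sign_off())
E
```

```text
17.55 [ 0.5935 -0.2831  0.2286] [ 1.2  1.  -0.9] down [-0.  0. -1.] jaw [ 0.081 -0.997 -0.   ]
the job is handed in; nothing more can be done
None
```

The plate is turned over and lies flat, feet up, in front of the stop; I handed the job in at 17.55 s. I pushed it with open fingers along the bench until it leaned on the stop by itself at about 48–50°. Then, from behind the stop, I pushed its top edge back past upright until it fell towards the robot.

**Plate, last check:** its centre is about 86 mm in front of the foot line and 1 mm off the stop's middle. Its upper face is about 4 mm high and its tilt about 0.1°. The gripper hung about 0.2 m above the bench, clear of everything, with no real contact force.

**Other parts:** the flat bar, angle bracket, jar and tape measure matched the first picture with no shift.
- **Channel bracket:** no shift, but a weak match (0.70).
- **Screwdriver:** could not be checked, because the arm covered it in the top view (match 0.64). I never worked near it.

**What went less smoothly:**
- The fingertips dragged on the bench and once rode onto the plate's edge, so I backed off and pushed again.
- The plate then stopped moving at about 50°, just short of the foot line and at the low end of the 50–60° expected. I think its near feet had met the sheet. It leaned stably there, so I tipped it from that position.

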